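Press a stuck piston out of a biscuit press barrel

ROBOT

A 6-joint arm with a two-finger parallel gripper is mounted at the origin on a cart in front of the work surface, level with it; the furniture and walls round the work are solid. World frame = base frame: x ahead of the robot, y to its left, z up, the work surface at z = 0. Lengths are in m, angles in rad, forces in N, time in s.
With the tool pointing down it reaches from about 0.325 to 0.775 m from the base axis. Payload 9.3 kg.
Tool frame: the origin (TCP) lies at the very end of the fingers, on their centre line; the grasp point (between the pads) lies r.grasp_offset behind it (r.grasp_offset is the distance from the TCP to the grasp point, in m); x points along the fingers, z is the direction in which the jaws open and shut, and the axes are right-handed (so a half turn about x gives the same grasp; the last joint's range is limited). The gripper opens to 85 mm and grips with 20 to 120 N. Pads are 22 mm wide; open, the fingers measure 114 mm over their backs; the gripper's body (76 mm by 85 mm) begins 54 mm behind the grasp point. The pads swing forward as they close: fully open they stand 13 mm farther back than shut.
Start: joints at [-1.426, 0.259, 0.021, 1.334, 0, 1.418], TCP at [0.161, -0.526, 0.231] pointing down, gripper open.
Joint ranges: [-3.04, 3.04], [-0.91, 1.82], [-1.04, 1.36], [-1.92, 1.95], [-1.52, 1.45], [-3.14, 3.14]. Speed limits (rad/s): [2.22, 2.22, 2.79, 3.14, 3.14, 3.14].

INTERFACE

Orientations are given as a 3x3 rotation matrix whose columns are the frame's x, y, z axes.
In Python, from bench import r gives the robot as it stands.
- The arm moves only by the tool carry_out, never from a script. Its argument "commands" is a list that holds one entry, the list of rows, each a list of 6 numbers: the shift along the tool's x, y, z each as a share of 0.1 m, from -1 to 1, then the turn, a rotation vector about the tool's x, y, z each as a share of 30 degrees, from -1 to 1. In form: [[[x, y, z, wx, wy, wz], ...]]. A call has 1 to 20 rows; each row is the pose to reach, as a shift and turn from the pose commanded when the call began, along the tool's axes at that moment; what a row does not reach only later rows make up. A row lasts 1/10 s, in which the tool goes at most 50 mm and 8.59 degrees, less where a joint would pass 70% of its speed; a pose out of reach is approached as far as the arm can. A call with a number of a shift or a turn outside -1 to 1 is refused whole. A call with a gripper value outside its range is refused whole. "hand" is the closure, from -1 (fully open) to 1 (shut), set as the call begins (left out, the last holds). The fingers move at their own pace and stop on an object; "force" is the grip in N (left out, the last holds). Time passes only in rows, so rows that repeat a pose let the fingers close. It gives the time, the measured TCP pose, the force and the opening at its end, in the units of the state.
- r.read_state(): the state, without advancing time (a new reading comes with each control period).
- r.capture(name): name is "scene" or "side" or "wrist"; returns a dict with "pixels" (384x512x3 uint8, red, green, blue), "z_map" (384x512 float32, m along the optical axis (not along the pixel's ray), 0 where there is no reading), "K" (3x3 intrinsics, pixels), "k1" (the pictures are not rectified: a ray, as slopes to the right and down, at radius r is drawn at 1 + k1 r^2 times it, then the intrinsics apply), "position" and "attitude" of the camera in the world. Camera axes: x right, y down, z forward; pixel columns grow to the right and rows downward; lengths in m; the calibration is good to about 2 mm. A picture is of the moment at which its call begins.
- r.finish_job(): hands the job in, once; it reports no verdict.
The state is a dict: "clock": time; "joint_positions": joint angles; "joint_velocities": joint speeds; "joint_efforts": joint torques, N m; "tcp_pos": TCP position; "tool_rot": TCP orientation; "wrist_force": force on the tool from outside, world axes, zero at the start; "torque": the same for the moment, N m; "finger_gap": finger opening in m.
Only numpy, scipy, OpenCV 4.12 (cv2) and the standard library are available. Lean on these libraries where they do the work, as an engineer would, in place of code of your own. Each camera call takes 0.05 s, during which the arm holds its last target. There are 200 camera calls.

TASK

The orange piston is stuck in the leaning clear barrel of the biscuit press: set the small pan on the worktop under the barrel's lower end, then push the piston down and out with the wooden pusher, put in at the flared upper end, so that the piston drops into the pan. Afterwards stand the pusher upright on its cork coaster again and leave the pan upright on the worktop with the piston in it. Do not touch the piston with the gripper, and do not shift or knock over the loose bottle, jars, tin and tub round about.

Things in the scene. Friction and masses are not known exactly. Their poses are not given: they have to be found in the camera images.
- press_stand: Grey stand, fixed to the worktop, holding a clear barrel that leans 32 deg (0.56 rad) from vertical. Origin on the worktop, plumb under the middle of the barrel's lower end; x points the level way the lower end faces, z up. Grey foot: x -135 to -65, y -42 to 42, 12 mm high; post 50 mm wide at x -96 to -80 up to z 126; clear below the barrel from x -65 on
- barrel_mouth (a point): Centre of the barrel's flared upper mouth (64 mm inside at the rim, narrowing over 17 mm to the 45 mm bore), 184 mm above the worktop. From here the bore's axis runs straight to barrel_outlet, 105 mm away, down and along the stand's +x. Barrel outside 53 mm, 72 mm at the mouth
- barrel_outlet (a point): Centre of the barrel's open lower end (bore 45 mm, outside 53 mm), 95 mm above the worktop; its lowest edge is 81 mm up. Two black rubber clips in the side walls 9 to 23 mm from this end grip the piston until its upper end is past them
- drop_spot (a point): Point on the worktop (z 0) 20 mm along the stand's +x from under the outlet: about where the piston lands; the pan's centre belongs here
- piston_center (a point): Centre of the stuck orange piston with white ribs, 39 mm across, 60 mm long, its z along the bore; its upper end starts 31 mm inside the mouth rim. Held by friction of about 10 to 18 N; stays where it is until pushed. It drops out when its upper end is within about 10 mm of the outlet. About 90 g
- pan_center (a point): Middle of the small steel pan, 21 mm above its underside. Pan 126 mm across and 42 mm high, inside about 115 mm at the floor, floor 4 mm thick; loose, 150 g. x points along its black handle
- pan_handle (a point): Grasp point on the pan's black handle, 100 mm from the pan's centre and 34 mm above its underside. Handle: straight bar, 16 mm wide, 14 mm thick, from 73 to 166 mm from the pan's centre; take it from above across its width
- pusher_foot (a point): Centre of the flat lower end of the wooden pusher, which stands upright on the coaster; z points up the pusher. Pale ram 34 mm across and 130 mm long, then a dark handle 24 mm across and 65 mm long; 195 mm in all, 140 g
- pusher_grip (a point): Grasp point in the middle of the pusher's dark handle, on its axis, 165 mm above the foot
- coaster_top (a point): Centre of the top of the round cork coaster, 96 mm across, 8 mm thick, fixed to the worktop, in front of the window sill, whose top is 0.28 m up and whose edge runs slantwise, level direction about (0.77, -0.63), some 120 mm or more beyond the coaster's centre: keep a wide gripper along the sill, not across it
- teal_bottle_mid (a point): Bystander: teal squeeze bottle with white cap, 42 by 71 mm across, 210 mm tall; this point half-way up
- green_tin_mid (a point): Bystander: green food tin, 76 mm across, 58 mm tall; this point half-way up
- dark_jar_mid (a point): Bystander: jar with black lid, 71 mm across, 88 mm tall; this point half-way up
- spice_jar_mid (a point): Bystander: spice jar with red cap, 45 mm across, 106 mm tall; this point half-way up
- white_tub_mid (a point): Bystander: small white food tub, 72 mm across, 71 mm tall; this point half-way up
Mind the look-alikes: they are no part of the job. Of the things shaped like the part that bears pusher_foot, the wooden one is meant.

How it is judged:
On the way, in this order (a step that is already met when the one before it is completed fails the run):
1. the pan stands under the barrel's lower end, the piston still in the barrel (horizontal distance between pan_center and drop_spot below 0.045 m and height (world z) of pan_center below 0.03 m and height (world z) of piston_center above 0.11 m), for 0.2 s.
2. the pusher is pressing the piston down the barrel, the pan below (horizontal distance between pan_center and drop_spot below 0.045 m and height (world z) of pan_center below 0.03 m and contact force between pusher and piston above 1 N and distance between piston_center and barrel_outlet below 0.03 m), for 0.04 s.
3. the piston lies in the pan (horizontal distance between piston_center and pan_center below 0.05 m and height (world z) of piston_center below 0.07 m), for 0.2 s.
At the end, for the whole second after the job is handed in: the piston rests in the pan (within 50 mm of its middle, centre lower than 70 mm), the pan sits upright on the worktop, and the pusher stands upright (within 7 deg) on the coaster, its foot within 34 mm of the coaster's centre, all released and at rest (all of step 3 and height (world z) of pan_center below 0.03 m and angle between pan_center's own z axis and vertical below 0.1 rad and horizontal distance between pusher_foot and coaster_top below 0.034 m and angle between pusher_foot's own z axis and vertical below 0.12 rad and height (world z) of pusher_foot between 0.003 and 0.014 m and linear speed of pusher below 0.03 m/s and linear speed of piston below 0.05 m/s); the robot touches nothing.
It fails at once if the gripper touches the piston (contact force between the fingers and piston above 0.5 N).
It fails at once if a loose bystander (bottle, tin, jars or tub) is shifted by 40 mm or knocked over (distance of any of teal_bottle_mid, green_tin_mid, dark_jar_mid, spice_jar_mid, white_tub_mid from where it was at the start of the episode above 0.04 m or angle between any of teal_bottle_mid, green_tin_mid, dark_jar_mid, spice_jar_mid, white_tub_mid's own z axis and vertical above 0.5 rad).
It also fails if it takes over 72 s, if anything falls off the work surface, if the arm or the gripper's body presses on something with over 40 N, if the wrist force passes 120 N, or if a joint passes its speed limit or range.

## Working session

There is one attempt and no reset: what is moved stays moved. The work goes in short steps, Python scripts to look and compute and a tool call to move; the robot and the scene stay as the last step left them, time stands still between calls to the robot, and variables do not carry over. Pictures are saved under pics/ and viewed, about 8 in all and at most 12, crops included, and the job is handed in when it is done.

Besides the shell and the picture viewer there is one more tool, called after "Emit:" in YAML: its name, and indented under it one key for each argument. carry_out: Moves the arm, as the interface text tells. Shift numbers are shares of 0.1 m and turn numbers shares of 30 degrees, none past 1 either way. Its arguments: {"type":"object","properties":{"commands":{"type":"array"},"hand":{"type":"number"},"force":{"type":"number"}},"required":["commands"]}

```bash
ls; mkdir -p pics
cat > h.py <<'E'
import numpy as np, cv2
from bench import r
def cap(n):
    c=r.capture(n); c['n']=n; return c
def save(c,f): cv2.imwrite('pics/'+f+'.png',c['pixels'][...,::-1])
def rays(c,uv):
    uv=np.atleast_2d(np.asarray(uv,float)); K=np.array(c['K'])
    d=np.c_[(uv[:,0]-K[0,2])/K[0,0],(uv[:,1]-K[1,2])/K[1,1]]; p=d.copy()
    for _ in range(20): p=d/(1+c['k1']*(p**2).sum(1,keepdims=True))
    return np.c_[p,np.ones(len(p))]
def pts(c,uv):   # via depth
    uv=np.atleast_2d(uv).astype(int); z=c['z_map'][uv[:,1],uv[:,0]]
    return (rays(c,uv)*z[:,None])@np.array(c['attitude']).T+np.array(c['position'])
def plane(c,uv,h):
    d=rays(c,uv)@np.array(c['attitude']).T; p=np.array(c['position'])
    return p+d*((h-p[2])/d[:,2])[:,None]
def cloud(c):
    v,u=np.mgrid[0:384,0:512]; uv=np.c_[u.ravel(),v.ravel()]
    P=pts(c,uv); P[c['z_map'].ravel()==0]=np.nan
    return P.reshape(384,512,3)
E
python3 - <<'E'
from h import *
for n in ['scene','side','wrist']:
    c=cap(n); save(c,n); np.savez(n,**c); print(n,np.round(c['position'],3),np.round(c['attitude'],2).tolist(),c['K'][0],c['k1'])
a=[cv2.imread(f'pics/{n}.png') for n in ['scene','side']]
s=r.read_state(); print(s['tcp_pos'],s['tool_rot'],r.grasp_offset,s['finger_gap'])
E
```

```text
pics
scene [0.096 0.522 0.815] [[-0.58, -0.64, 0.49], [-0.81, 0.47, -0.35], [-0.01, -0.6, -0.8]] [368.04290843   0.         253.92079678] -0.060160623163916925
side [-0.254  0.861  0.594] [[-0.64, -0.31, 0.7], [-0.76, 0.24, -0.6], [0.02, -0.92, -0.39]] [430.54466541   0.         256.14755514] 0.05499763953191009
wrist [ 0.239 -0.501  0.373] [[0.29, -0.91, -0.31], [-0.96, -0.28, -0.09], [-0.0, 0.32, -0.95]] [323.44073211   0.         254.81957481] -0.04693067192515813
[ 0.16134431 -0.52559852  0.23080273] [[-1.19835931e-04  9.56000786e-01  2.93364078e-01]
 [ 1.00468284e-03  2.93364047e-01 -9.56000275e-01]
 [-9.99999488e-01  1.80174671e-04 -9.95633137e-04]] 0.0187 0.08553310636664892
```

View pics/scene.png

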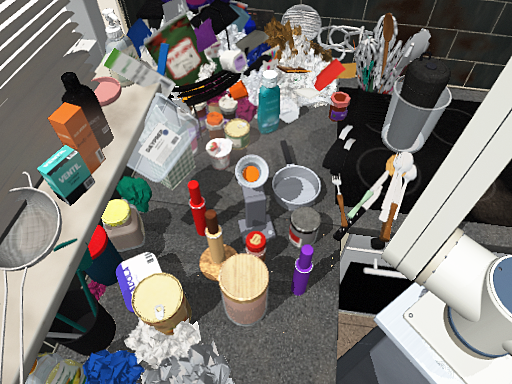

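View pics/side.png

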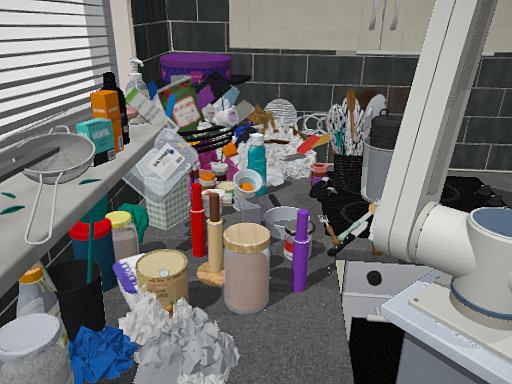

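The scene view shows the wooden pusher at (213,240) on its coaster, with red and purple look-alikes. The barrel mouth, with orange inside, is at (252,172). The pan is at (296,185) with its handle running to (286,145), and the red-capped jar is at (256,243). I'll get positions from depth and view an enlarged crop.

Run:
```python
from h import *
c=dict(np.load('scene.npz')); P=cloud(c)
im=cv2.imread('pics/scene.png')[80:300,150:360]
cv2.imwrite('pics/crop.png',cv2.resize(im,None,fx=2.7,fy=2.7,interpolation=cv2.INTER_CUBIC))
for n,u,v in [('pushertop',211,212),('push ram',214,250),('coaster',205,268),('coaster2',232,262),('barrelrimL',237,170),('rimR',267,172),('rimT',252,157),('rimB',252,187),('orange',252,173),('post',256,205),('panfloor',296,188),('pan rimL',273,186),('rimR',320,186),('rimT',296,167),('handle',286,150),('h2',284,143),('can',303,222),('spice',256,240),('white',218,145),('tin',237,127),('teal',268,100),('redpush',194,185),('purple',303,250),('bigjar',245,270),('table',330,280),('table2',275,230)]:
    print(n,np.round(P[v,u],3))
h=P[...,2]
```

```text
pushertop [0.473 0.361 0.202]
push ram [0.459 0.376 0.077]
coaster [0.463 0.405 0.013]
coaster2 [0.373 0.379 0.167]
barrelrimL [0.542 0.252 0.188]
rimR [0.503 0.198 0.181]
rimT [0.546 0.208 0.198]
rimB [0.499 0.242 0.163]
orange [0.535 0.216 0.158]
post [0.487 0.24  0.106]
panfloor [0.522 0.079 0.007]
pan rimL [0.543 0.145 0.045]
rimR [0.47  0.045 0.045]
rimT [0.562 0.05  0.038]
handle [0.624 0.036 0.043]
h2 [0.65  0.022 0.042]
can [0.394 0.173 0.088]
spice [0.412 0.294 0.106]
white [0.729 0.195 0.073]
tin [0.772 0.103 0.056]
teal [0.74  0.014 0.135]
redpush [0.556 0.352 0.196]
purple [0.304 0.264 0.195]
bigjar [0.345 0.369 0.168]
table [0.271 0.184 0.002]
table2 [0.454 0.204 0.001]
```

View pics/crop.png

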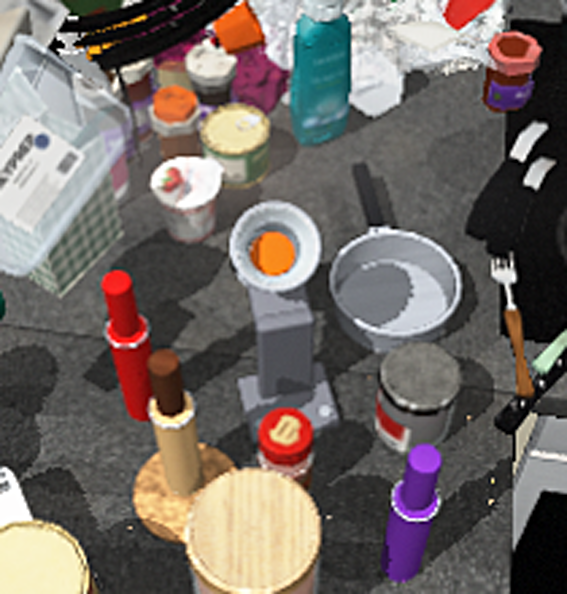

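View pics/wrist.png

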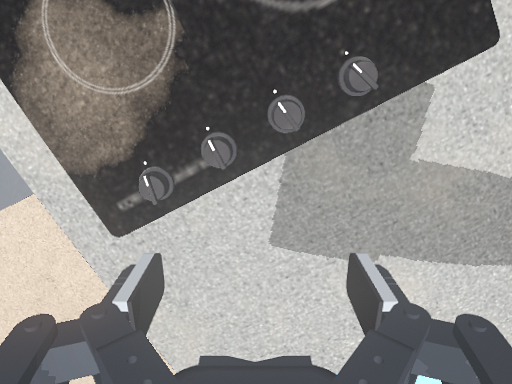

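```bash
cat > fit.py <<'E'
from h import *
from scipy.optimize import least_squares
def circ(P,R=None,up=None):
    x0=P.mean(0)[:2]
    f=lambda p:np.hypot(P[:,0]-p[0],P[:,1]-p[1])-(R if R else p[2])
    s=least_squares(f,np.r_[x0,[] if R else [0.05]],loss='soft_l1',f_scale=.002)
    return np.round(s.x,4),round(float(np.sqrt(np.mean(s.fun**2))),4),len(P)
def near(P,x,y,rad,z0,z1): return (np.hypot(P[...,0]-x,P[...,1]-y)<rad)&(P[...,2]>z0)&(P[...,2]<z1)
E
python3 - <<'E'
from fit import *
for n in ['scene','side']:
    c=dict(np.load(n+'.npz')); P=cloud(c); I=c['pixels'].astype(int); hsv=cv2.cvtColor(c['pixels'],cv2.COLOR_RGB2HSV)
    print(n)
    print(' pusher ram',circ(P[near(P,.465,.37,.04,.03,.12)],.017),'hdl',circ(P[near(P,.465,.365,.04,.14,.19)],.012))
    Q=P[near(P,.465,.365,.04,.19,.21)]; print(' push top',Q.mean(0) if len(Q) else None, Q[:,2].max() if len(Q) else 0)
    m=near(P,.465,.365,.065,.004,.013); Q=P[m]
    d=np.hypot(*(Q[:,:2]-[.465,.37]).T); print(' coaster z',np.median(Q[:,2]),len(Q))
    # coaster edge: mask contour by colour
    mk=(m).astype(np.uint8); cs=max(cv2.findContours(mk,0,1)[0],key=cv2.contourArea)[:,0]; print(' coaster bbox',circ(P[cs[:,1],cs[:,0]],.048))
    for nm,x,y,R,h in [('jar',.38,.165,.0355,.088),('spice',.41,.29,.0225,.106),('tub',.735,.195,.036,.071),('tin',.775,.10,.038,.058),('teal',.75,.01,.03,.15),('redp',.55,.352,.017,.1),('purple',.3,.264,.017,.1),('bigjar',.345,.369,.06,.168)]:
        Q=P[near(P,x,y,.055,.02,.3)]
        print(' ',nm,circ(Q) if len(Q)>10 else None,'zmax',np.nanmax(Q[:,2]) if len(Q) else 0)
    print(' pan rim',circ(P[near(P,.508,.095,.075,.036,.048)],None))
    dark=(hsv[...,2]<70)&near(P,.62,.04,.09,.025,.055)
    Q=P[dark]; 
    if len(Q)>10:
        ctr=Q.mean(0); u,s,v=np.linalg.svd(Q[:,:2]-ctr[:2]); print(' handle',ctr,v[0],s,len(Q), Q.min(0),Q.max(0))
    # mouth rim
    m=near(P,.525,.225,.055,.14,.215)&(hsv[...,1]<60)
    mk=m.astype(np.uint8); cs=max(cv2.findContours(mk,0,1)[0],key=cv2.contourArea)[:,0]
    Q=P[cs[:,1],cs[:,0]]; 
    for _ in range(5):
        o=Q.mean(0);u,s,v=np.linalg.svd(Q-o); e=abs((Q-o)@v[2]); Q=Q[e<max(2*e.std(),.002)]
    nrm=v[2]*np.sign(v[2][2]); B=v[:2]; q=(Q-o)@B.T
    cc=circ(q); print(' rim n',nrm,'tilt',np.degrees(np.arccos(nrm[2])),'centre',o+cc[0][:2]@B,cc)
    # foot
    Q=P[near(P,.46,.25,.06,.008,.016)]; 
    if len(Q)>10: print(' foot',Q.mean(0),len(Q))
    Q=P[near(P,.49,.24,.05,.03,.12)]
    print(' post',Q.mean(0),len(Q))
E
```

```text
scene
 pusher ram (array([0.4715, 0.3639]), 0.0008, 256) hdl (array([0.4718, 0.3645]), 0.0008, 136)
 push top [0.46845105 0.36637509 0.20134218] 0.20593580730552674
 coaster z 0.008460836558213503 569
 coaster bbox (array([0.4596, 0.3684]), 0.0199, 130)
  jar (array([0.3962, 0.1661, 0.0278]), 0.0077, 992) zmax 0.09194141405414269
  spice (array([0.412 , 0.2962, 0.0177]), 0.005, 475) zmax 0.11039678509254736
  tub (array([0.7423, 0.1948, 0.039 ]), 0.0128, 676) zmax 0.2506900010284825
  tin (array([0.781 , 0.1073, 0.0303]), 0.011, 1948) zmax 0.29994227007491414
  teal (array([ 0.7748, -0.0049,  0.0412]), 0.007, 1221) zmax 0.21327540986441718
  redp (array([0.5578, 0.3547, 0.0115]), 0.003, 583) zmax 0.19828644459756772
  purple (array([0.2985, 0.2601, 0.0122]), 0.0033, 704) zmax 0.19804920544794113
  bigjar (array([0.332 , 0.3765, 0.0352]), 0.0115, 2141) zmax 0.170676478611825
 pan rim (array([0.5146, 0.0911, 0.0616]), 0.0015, 342)
 handle [0.61863829 0.04070255 0.04187094] [-0.89560216  0.4448559 ] [0.29774975 0.0554136 ] 138 [0.57787434 0.01418949 0.03224911] [0.66116293 0.06437968 0.
[... 816 characters left out ...]
, 749) zmax 0.21075320098709144
  redp (array([0.5583, 0.3548, 0.0143]), 0.0029, 826) zmax 0.1953157148682172
  purple (array([0.2975, 0.2602, 0.0136]), 0.0029, 1037) zmax 0.19497541127320273
  bigjar (array([0.3292, 0.3775, 0.0373]), 0.0112, 1257) zmax 0.16822994517033407
 pan rim (array([0.5106, 0.0921, 0.0618]), 0.0024, 164)
 handle [0.62079105 0.04076849 0.03780459] [-0.90560781  0.42411614] [0.23277825 0.04074326] 82 [0.57562384 0.01594817 0.02653783] [0.66101082 0.06615985 0.04225823]
 rim n [-0.57755214  0.66131666  0.47863743] tilt 61.403551738454716 centre [0.529514   0.22030523 0.17218013] (array([-0.0073,  0.0018,  0.0353]), 0.0013, 13)
 post [0.48598143 0.24292892 0.1014861 ] 279
```

```bash
cat > plan.py <<'E'
import numpy as np, sys
from scipy.spatial.transform import Rotation as Ro
from bench import r
def down(yaw):  # tool x down, z at yaw (deg)
    a=np.radians(yaw); z=np.array([np.cos(a),np.sin(a),0]); x=np.array([0,0,-1.]); return np.c_[x,np.cross(z,x),z]
def rel(p,R,p1,R1):
    return np.r_[R.T@(np.array(p1)-p)/.1, Ro.from_matrix(R.T@R1).as_rotvec(degrees=True)/30]
def state():
    s=r.read_state(); return np.array(s['tcp_pos']),np.array(s['tool_rot'])
def plan(wps,start=None):
    p,R=start or state()
    for p1,R1 in wps:
        d=rel(p,R,p1,R1); d=np.round(d,3); print(d.tolist(), 'OVER' if abs(d).max()>1 else '')
        p=p+R@d[:3]*.1; R=R@Ro.from_rotvec(d[3:]*30,degrees=True).as_matrix()
E
python3 - <<'E'
from plan import *; from h import *
P=np.r_[cloud(dict(np.load('scene.npz'))).reshape(-1,3),cloud(dict(np.load('side.npz'))).reshape(-1,3)]
a=np.array([.161,-.526]);b=np.array([.603,.048]);d=b-a;L=np.linalg.norm(d);d/=L
t=(P[:,:2]-a)@d; q=abs((P[:,:2]-a)@[-d[1],d[0]])
for k in np.arange(0,L+.05,.08):
    m=(abs(t-k)<.04)&(q<.11)&(P[:,2]<.6); print(round(k,2),np.round(np.nanpercentile(P[m,2],[50,95,99.5]),3) if m.any() else None)
N=6
p0,R0=state()
plan([(np.r_[a+(b-a)*i/N,.231 - (.06 if i==N else 0)],down(-72.9+137.2*min(i/5,1))) for i in range(1,N+1)])
# coaster edge by ray-plane with colour
c=dict(np.load('scene.npz')); hsv=cv2.cvtColor(c['pixels'],cv2.COLOR_RGB2HSV)
E
```

```text
0.0 [0.013 0.036 0.037]
0.08 [0.007 0.511 0.521]
0.16 [0.006 0.009 0.493]
0.24 [0.006 0.009 0.01 ]
0.32 [0.018 0.275 0.278]
0.4 [0.138 0.274 0.279]
0.48 [0.006 0.048 0.194]
0.56 [0.006 0.107 0.115]
0.64 [0.002 0.115 0.118]
0.72 [0.005 0.043 0.046]
[-0.001, 0.98, -0.696, -0.916, -0.002, -0.001] 
[-0.0, 1.196, -0.165, -0.915, 0.0, 0.0] OVER
[-0.0, 1.138, 0.405, -0.914, -0.0, 0.0] OVER
[-0.001, 0.823, 0.883, -0.915, -0.0, 0.0] 
[0.0, 0.323, 1.163, -0.915, -0.0, 0.0] OVER
[0.6, -0.249, 1.182, 0.0, -0.0, 0.0] OVER
```

Run:
```python
from plan import *; from h import *
P=np.r_[cloud(dict(np.load('scene.npz'))).reshape(-1,3),cloud(dict(np.load('side.npz'))).reshape(-1,3)]
H=np.zeros((9,10))
for i,x in enumerate(np.arange(.2,.65,.05)):
    for j,y in enumerate(np.arange(-.45,.05,.05)):
        m=(abs(P[:,0]-x)<.025)&(abs(P[:,1]-y)<.025)&(P[:,2]<.5); H[i,j]=np.nanpercentile(P[m,2],98) if m.any() else -1
print(np.round(H,2))
w=[([.2,-.44,.32],-47),([.27,-.36,.385],-20),([.34,-.27,.385],8),([.42,-.19,.385],36),([.50,-.10,.385],64.3),([.56,-.02,.34],64.3),([.603,.048,.25],64.3),([.603,.048,.15],64.3)]
plan([(p,down(y)) for p,y in w])
```

```text
[[ 0.01  0.01  0.01  0.01  0.01  0.01  0.48  0.49 -0.19  0.5 ]
 [ 0.01  0.01 -1.   -1.   -1.   -0.88 -0.89 -0.06 -0.01  0.5 ]
 [ 0.01  0.01 -1.   -1.    0.01  0.01  0.01  0.04  0.03  0.03]
 [ 0.01  0.01  0.01  0.01  0.02  0.04  0.05  0.05  0.03  0.02]
 [ 0.01  0.01  0.2   0.26  0.23  0.04  0.05  0.03  0.03  0.03]
 [ 0.01  0.01  0.5   0.28  0.28  0.19  0.01  0.01  0.1   0.11]
 [-1.   -1.    0.5   0.5   0.28  0.19  0.01  0.08  0.12  0.12]
 [ 0.45  0.44  0.33  0.49  0.5   0.01  0.09  0.11  0.11  0.  ]
 [ 0.45  0.45  0.3   0.31  0.49  0.5   0.01  0.    0.    0.  ]]
[-0.891, 0.621, -0.706, -0.865, -0.002, -0.001] 
[-0.65, 1.057, -0.107, -0.9, 0.0, 0.0] OVER
[-0.0, 1.085, 0.35, -0.933, -0.0, 0.0] OVER
[-0.001, 0.681, 0.904, -0.933, -0.0, 0.0] 
[0.0, 0.259, 1.176, -0.944, -0.0, 0.0] OVER
[0.45, -0.194, 0.981, 0.0, -0.0, 0.0] 
[0.9, -0.093, 0.799, 0.0, -0.0, 0.0] 
[1.0, 0.0, 0.0, 0.0, -0.0, 0.0]
```

Emit:
carry_out:
  commands:
    - [[-0.89,0.62,-0.7,-0.86,0,0],[-0.89,0.62,-0.7,-0.86,0,0],[-0.89,0.62,-0.7,-0.86,0,0],[-0.89,0.62,-0.7,-0.86,0,0]]
  hand: -1

```text
clock: 0.55
tcp_pos: [0.2012, -0.4394, 0.3236]
tool_rot: [[0.002, 0.729, 0.685], [-0.005, 0.685, -0.729], [-1.0, -0.002, 0.005]]
wrist_force: [0.4, -0.6, -0.1]
finger_gap: 0.085
```

Emit:
carry_out:
  commands:
    - [[-0.65,1.0,-0.1,-0.9,0,0],[-0.65,1.0,-0.1,-0.9,0,0],[-0.65,1.0,-0.1,-0.9,0,0],[-0.65,1.0,-0.1,-0.9,0,0]]

```text
clock: 0.95
tcp_pos: [0.2678, -0.3648, 0.3861]
tool_rot: [[0.001, 0.34, 0.94], [-0.002, 0.94, -0.34], [-1.0, -0.001, 0.002]]
wrist_force: [-0.4, 0.9, -0.6]
finger_gap: 0.0857
```

Emit:
carry_out:
  commands:
    - [[0,1.0,0.35,-0.93,0,0],[0,1.0,0.35,-0.93,0,0],[0,1.0,0.35,-0.93,0,0],[0,1.0,0.35,-0.93,0,0]]

```text
clock: 1.35
tcp_pos: [0.3346, -0.2831, 0.3838]
tool_rot: [[-0.001, -0.138, 0.99], [0.001, 0.99, 0.138], [-1.0, 0.002, -0.001]]
wrist_force: [0.9, -0.3, 0.8]
finger_gap: 0.0853
```

Emit:
carry_out:
  commands:
    - [[0,0.7,0.9,-0.93,0,0],[0,0.7,0.9,-0.93,0,0],[0,0.7,0.9,-0.93,0,0],[0,0.7,0.9,-0.93,0,0]]

```text
clock: 1.75
tcp_pos: [0.4149, -0.2016, 0.3833]
tool_rot: [[-0.002, -0.586, 0.811], [0.002, 0.811, 0.586], [-1.0, 0.003, -0.001]]
wrist_force: [-0.8, -0.3, 0.1]
finger_gap: 0.0852
```

Run:
```python
from plan import *
print(state(),r.read_state()['clock'],r.read_state()['joint_positions'])
w=[([.49,-.105,.385],64.3),([.55,-.02,.34],64.3),([.603,.048,.25],64.3),([.603,.048,.15],64.3)]
plan([(p,down(y)) for p,y in w])
```

```text
(array([ 0.41488889, -0.20156804,  0.3833056 ]), array([[-2.15493885e-03, -5.85729535e-01,  8.10503713e-01],
       [ 1.58736647e-03,  8.10502570e-01,  5.85732929e-01],
       [-9.99996418e-01,  2.54878506e-03, -8.16816055e-04]])) 1.75 [-6.34502339e-01  1.05672158e-01  2.10375635e-01  1.67817628e+00
  1.01451706e-06  3.10510735e-01]
[-0.017, 0.343, 1.174, -0.948, -0.0, -0.005] OVER
[0.45, -0.172, 1.026, -0.0, -0.0, -0.0] OVER
[0.9, -0.183, 0.843, -0.0, -0.0, -0.0] 
[1.0, -0.0, 0.0, -0.0, -0.0, -0.0]
```

Emit:
carry_out:
  commands:
    - [[0,0.34,1.0,-0.95,0,0],[0,0.34,1.0,-0.95,0,0],[0,0.34,1.0,-0.95,0,0],[0,0.34,1.0,-0.95,0,0],[0,0.34,1.0,-0.95,0,0]]

```text
clock: 2.25
tcp_pos: [0.4755, -0.1167, 0.3834]
tool_rot: [[-0.003, -0.899, 0.438], [0.001, 0.438, 0.899], [-1.0, 0.003, -0.0]]
wrist_force: [0.5, -0.5, -0.7]
finger_gap: 0.0852
```

Emit:
carry_out:
  commands:
    - [[0.45,-0.18,1.0,0,0,0],[0.45,-0.18,1.0,0,0,0],[0.45,-0.18,1.0,0,0,0],[0.45,-0.18,1.0,0,0,0],[0.45,-0.18,1.0,0,0,0]]

```text
clock: 2.75
tcp_pos: [0.5346, -0.035, 0.3402]
tool_rot: [[-0.001, -0.899, 0.438], [-0.0, 0.438, 0.899], [-1.0, 0.0, -0.001]]
wrist_force: [0.7, -0.0, 1.1]
finger_gap: 0.0851
```

Emit:
carry_out:
  commands:
    - [[0.9,-0.18,0.85,0,0,0],[0.9,-0.18,0.85,0,0,0],[0.9,-0.18,0.85,0,0,0],[0.9,-0.18,0.85,0,0,0],[0.9,-0.18,0.85,0,0,0]]

```text
clock: 3.25
tcp_pos: [0.5879, 0.0334, 0.2512]
tool_rot: [[0.001, -0.899, 0.437], [-0.0, 0.437, 0.899], [-1.0, -0.001, -0.0]]
wrist_force: [-1.2, -1.1, 0.5]
finger_gap: 0.0852
```

Run:
```python
from plan import *; from fit import *
print(state())
c=cap('wrist'); save(c,'w2'); P=cloud(c)
print('rim',circ(P[near(P,.513,.092,.075,.036,.048)],None))
hsv=cv2.cvtColor(c['pixels'],cv2.COLOR_RGB2HSV)
Q=P[(hsv[...,2]<70)&near(P,.62,.04,.07,.03,.05)]; o=Q.mean(0); v=np.linalg.svd(Q[:,:2]-o[:2])[2]; print(o,v[0],len(Q))
w=[([.603,.048,.15],64.3),([.603,.048,.06],64.3),([.603,.048,.018],64.3)]
plan([(p,down(y)) for p,y in w])
```

```text
(array([0.58790387, 0.03339946, 0.25115294]), array([[ 5.07596940e-04, -8.99295184e-01,  4.37341873e-01],
       [-4.82573749e-04,  4.37341658e-01,  8.99295303e-01],
       [-9.99999755e-01, -6.67529251e-04, -2.11982961e-04]]))
rim (array([0.5131, 0.0911, 0.0614]), 0.0027, 2538)
[0.62083679 0.03528    0.0394497 ] [ 0.90118508 -0.43343449] 235
[1.019, -0.068, 0.197, -0.008, 0.001, 0.004] OVER
[0.9, -0.0, 0.001, -0.0, -0.0, -0.0] 
[0.42, -0.001, -0.0, -0.0, -0.0, -0.0]
```

View pics/w2.png

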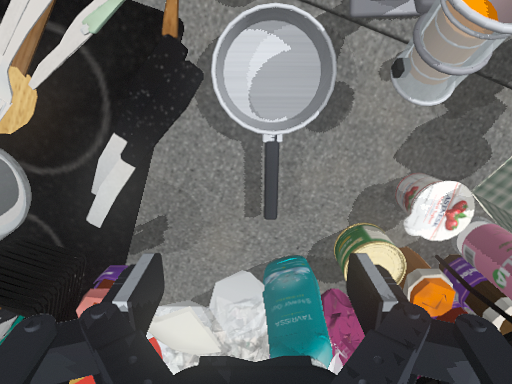

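The wrist view confirms the pan, with its handle running from (272,135) to (270,218), and clear space around it. The bottle and tin are well below it in the picture.

Emit:
carry_out:
  commands:
    - [[1.0,-0.07,0.2,0,0,0],[1.0,-0.07,0.2,0,0,0],[1.0,-0.07,0.2,0,0,0],[1.0,-0.07,0.2,0,0,0]]
  hand: -0.3

```text
clock: 3.7
tcp_pos: [0.603, 0.0487, 0.1519]
tool_rot: [[0.0, -0.9, 0.437], [-0.0, 0.437, 0.9], [-1.0, -0.0, -0.0]]
wrist_force: [1.0, 0.3, 1.7]
finger_gap: 0.0555
```

Emit:
carry_out:
  commands:
    - [[0.45,0,0,0,0,0],[0.9,0,0,0,0,0],[1.0,0,0,0,0,0],[1.0,0,0,0,0,0],[1.0,0,0,0,0,0]]

```text
clock: 4.2
tcp_pos: [0.6049, 0.0493, 0.0536]
tool_rot: [[0.004, -0.9, 0.436], [-0.0, 0.436, 0.9], [-1.0, -0.004, 0.002]]
wrist_force: [-0.1, -0.2, 0.3]
finger_gap: 0.0554
```

Emit:
carry_out:
  commands:
    - [[0.15,0,0,0,0,0],[0.33,0,0,0,0,0],[0.33,0,0,0,0,0]]

```text
clock: 4.5
tcp_pos: [0.6034, 0.0496, 0.0182]
tool_rot: [[0.001, -0.9, 0.436], [-0.0, 0.436, 0.9], [-1.0, -0.001, 0.0]]
wrist_force: [-0.1, 0.5, 0.1]
finger_gap: 0.0555
```

Emit:
carry_out:
  commands:
    - [[0,0,0,0,0,0],[0,0,0,0,0,0],[0,0,0,0,0,0],[0,0,0,0,0,0],[0,0,0,0,0,0],[0,0,0,0,0,0],[0,0,0,0,0,0],[0,0,0,0,0,0]]
  hand: 1
  force: 60

```text
clock: 5.3
tcp_pos: [0.604, 0.0497, 0.0186]
tool_rot: [[0.002, -0.9, 0.436], [-0.0, 0.436, 0.9], [-1.0, -0.002, 0.001]]
wrist_force: [0.7, -0.5, 7.3]
finger_gap: 0.0145
```

Run:
```python
from plan import *; from fit import *
print(state())
p0,R0=state()
# pan centre relative to tool, from wrist estimate & grip
pc=np.array([.5131,.0913]); hd=np.array([.901,-.434])
off=p0[:2]-pc; print('off',off,np.hypot(*off),np.degrees(np.arctan2(off[1],off[0])))
D=np.array([.5939,.1967]); y0=np.degrees(np.arctan2(R0[1,2],R0[0,2]))
def tcp(c,dy):
    a=np.radians(dy); M=np.array([[np.cos(a),-np.sin(a)],[np.sin(a),np.cos(a)]]); return c+M@off
z=p0[2]
for dy in(-45,-40): print('final tcp',dy,tcp(D,dy))
w=[(np.r_[tcp(pc,0),z+.012],y0),(np.r_[tcp(pc+(D-pc)*.4,-22),z+.012],y0-22),(np.r_[tcp(pc+(D-pc)*.8,-45),z+.012],y0-45),(np.r_[tcp(D,-45),z+.008],y0-45),(np.r_[tcp(D,-45),z-.001],y0-45)]
plan([(p,down(y)) for p,y in w])
```

```text
(array([0.6040238 , 0.04965091, 0.01861277]), array([[ 2.42044036e-03, -9.00015114e-01,  4.35851966e-01],
       [-1.42219991e-04,  4.35852928e-01,  9.00017891e-01],
       [-9.99997061e-01, -2.24042649e-03,  9.26955878e-04]]))
off [ 0.0909238  -0.04164909] 0.10000892167518216 -24.610899096569238
final tcp -45 [0.62874248 0.10295681]
final tcp -40 [0.63678015 0.10635025]
[-0.12, -0.0, 0.0, -0.0, 0.002, 0.004] 
[-0.0, -0.043, 0.144, 0.733, -0.0, 0.0] 
[-0.0, 0.167, 0.13, 0.767, -0.0, 0.0] 
[0.04, 0.146, 0.222, -0.0, 0.0, 0.0] 
[0.09, 0.0, 0.0, -0.0, 0.0, 0.0]
```

Emit:
carry_out:
  commands:
    - [[-0.06,0,0,0,0,0],[-0.12,0,0,0,0,0],[-0.12,0,0,0,0,0]]

```text
clock: 5.6
tcp_pos: [0.6035, 0.0497, 0.0303]
tool_rot: [[0.001, -0.9, 0.436], [-0.0, 0.436, 0.9], [-1.0, -0.001, 0.0]]
wrist_force: [-0.5, -0.3, -1.0]
finger_gap: 0.0145
```

Emit:
carry_out:
  commands:
    - [[0,-0.01,0.04,0.2,0,0],[0,-0.02,0.07,0.4,0,0],[0,-0.03,0.11,0.55,0,0],[0,-0.043,0.144,0.733,0,0],[0,-0.043,0.144,0.733,0,0]]

```text
clock: 6.1
tcp_pos: [0.6133, 0.061, 0.0291]
tool_rot: [[-0.0, -0.671, 0.742], [0.0, 0.742, 0.671], [-1.0, 0.0, -0.0]]
wrist_force: [0.7, 0.9, -1.1]
finger_gap: 0.0147
```

Emit:
carry_out:
  commands:
    - [[0,0.04,0.04,0.2,0,0],[0,0.08,0.07,0.4,0,0],[0,0.12,0.1,0.58,0,0],[0,0.167,0.13,0.767,0,0],[0,0.167,0.13,0.767,0,0]]

```text
clock: 6.6
tcp_pos: [0.6113, 0.0823, 0.0292]
tool_rot: [[-0.001, -0.33, 0.944], [0.0, 0.944, 0.33], [-1.0, 0.0, -0.0]]
wrist_force: [-0.1, 0.1, -0.6]
finger_gap: 0.0146
```

Emit:
carry_out:
  commands:
    - [[0,0.07,0.11,0,0,0],[0.04,0.146,0.222,0,0,0],[0.04,0.146,0.222,0,0,0],[0.04,0.146,0.222,0,0,0]]

```text
clock: 7.0
tcp_pos: [0.6279, 0.1035, 0.0247]
tool_rot: [[-0.001, -0.33, 0.944], [-0.0, 0.944, 0.33], [-1.0, 0.0, -0.001]]
wrist_force: [-0.2, -0.2, -1.3]
finger_gap: 0.0148
```

Run:
```python
from plan import *; from fit import *
print(state(), r.read_state()['wrist_force'])
for n in ['scene','side','wrist']:
    c=cap(n); save(c,n+'3'); P=cloud(c)
    for a,b in((.036,.048),(.044,.056),(.05,.065)): 
        Q=P[near(P,.594,.197,.075,a,b)]
        if len(Q)>20: print(n,a,circ(Q,None))
```

```text
(array([0.62792164, 0.10354148, 0.02469868]), array([[-7.81259743e-04, -3.30219286e-01,  9.43903921e-01],
       [-1.09273693e-04,  9.43904232e-01,  3.30219304e-01],
       [-9.99999689e-01,  1.54843181e-04, -7.73518658e-04]])) [-0.23769601 -0.1949346  -1.3377104 ]
scene 0.036 (array([0.5951, 0.1978, 0.0599]), 0.0012, 90)
scene 0.044 (array([0.595 , 0.1972, 0.0619]), 0.0015, 147)
scene 0.05 (array([0.5952, 0.197 , 0.0623]), 0.0012, 66)
side 0.036 (array([0.5906, 0.1967, 0.0618]), 0.0019, 96)
side 0.044 (array([0.591 , 0.1965, 0.0621]), 0.0019, 53)
wrist 0.036 (array([0.5937, 0.196 , 0.059 ]), 0.0036, 9854)
wrist 0.044 (array([0.5938, 0.1957, 0.0605]), 0.0031, 10330)
wrist 0.05 (array([0.5932, 0.1969, 0.0615]), 0.0007, 324)
```

View pics/wrist3.png

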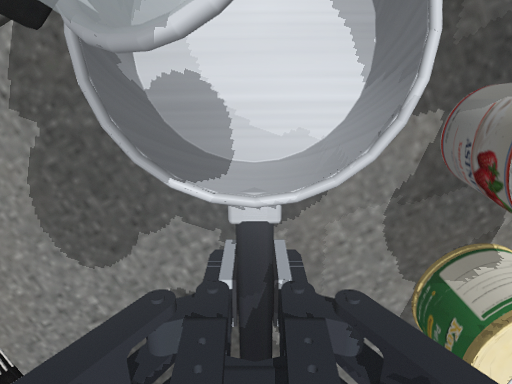

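The pan is centred on the drop spot to about 2 mm in all three views. It is held by its handle at (255,280) with the tub and tin clear on the right. Next: lower, release and retreat.

Emit:
carry_out:
  commands:
    - [[0.04,0,0,0,0,0],[0.07,0,0,0,0,0],[0.07,0,0,0,0,0],[0.07,0,0,0,0,0]]

```text
clock: 7.55
tcp_pos: [0.6279, 0.1028, 0.0187]
tool_rot: [[0.001, -0.328, 0.945], [0.0, 0.945, 0.328], [-1.0, -0.0, 0.001]]
wrist_force: [-0.9, -0.7, 4.7]
finger_gap: 0.0146
```

Emit:
carry_out:
  commands:
    - [[0,0,0,0,0,0],[0,0,0,0,0,0],[0,0,0,0,0,0],[0,0,0,0,0,0]]
  hand: -0.3

```text
clock: 7.95
tcp_pos: [0.6277, 0.103, 0.0181]
tool_rot: [[-0.0, -0.328, 0.945], [0.0, 0.945, 0.328], [-1.0, 0.0, -0.0]]
wrist_force: [-0.1, -0.2, 1.2]
finger_gap: 0.0559
```

Emit:
carry_out:
  commands:
    - [[-0.2,0,0,0,0,0],[-0.6,0,0,0,0,0],[-1,0,0,0,0,0],[-1,0,0,0,0,0]]

```text
clock: 8.35
tcp_pos: [0.6304, 0.1032, 0.124]
tool_rot: [[0.009, -0.328, 0.945], [0.0, 0.945, 0.328], [-1.0, -0.003, 0.008]]
wrist_force: [0.3, -0.1, 0.2]
finger_gap: 0.0556
```

Emit:
carry_out:
  commands:
    - [[-1,0.2,0,0,0,0],[-1,0.2,0,0,0,0],[-1,0.2,0,0,0,0]]
  hand: -1

```text
clock: 8.65
tcp_pos: [0.6229, 0.123, 0.2247]
tool_rot: [[0.009, -0.329, 0.944], [0.001, 0.944, 0.329], [-1.0, -0.002, 0.009]]
wrist_force: [-0.4, -0.9, 0.2]
finger_gap: 0.0855
```

Run:
```python
from plan import *; from fit import *
print(state(), r.read_state()['clock'])
for n in ['scene','side']:
    c=cap(n); save(c,n+'4'); P=cloud(c)
    print(n,circ(P[near(P,.594,.197,.075,.036,.048)],None))
c=cap('scene')
w=[([.57,.13,.33],45),([.52,.20,.38],72),([.47,.28,.38],98),([.46,.33,.38],122),([.47,.3645,.33],141)]
plan([(p,down(y)) for p,y in w])
```

```text
(array([0.62290904, 0.12296754, 0.22469844]), array([[ 9.47364924e-03, -3.29090851e-01,  9.44250741e-01],
       [ 8.98493355e-04,  9.44295537e-01,  3.29097449e-01],
       [-9.99954720e-01, -2.26935078e-03,  9.24161064e-03]])) 8.65
scene (array([0.5947, 0.1967, 0.0615]), 0.0015, 162)
side (array([0.5905, 0.1972, 0.0621]), 0.002, 69)
[-1.124, 0.244, -0.457, -0.861, -0.001, -0.0] OVER
[-0.5, 0.848, 0.142, -0.9, 0.001, 0.0] 
[0.0, 0.723, 0.606, -0.866, -0.0, -0.0] 
[0.0, 0.03, 0.509, -0.8, -0.0, -0.0] 
[0.5, -0.268, 0.24, -0.634, -0.0, -0.0]
```

Emit:
carry_out:
  commands:
    - [[-1,0.25,-0.45,-0.86,0,0],[-1,0.25,-0.45,-0.86,0,0],[-1,0.25,-0.45,-0.86,0,0],[-1,0.25,-0.45,-0.86,0,0],[-1,0.25,-0.45,-0.86,0,0]]

```text
clock: 9.3
tcp_pos: [0.5706, 0.1305, 0.3161]
tool_rot: [[-0.003, -0.703, 0.711], [-0.0, 0.711, 0.703], [-1.0, 0.002, -0.002]]
wrist_force: [-0.2, 0.4, -0.0]
finger_gap: 0.0854
```

Emit:
carry_out:
  commands:
    - [[-0.6,0.85,0.14,-0.9,0,0],[-0.6,0.85,0.14,-0.9,0,0],[-0.6,0.85,0.14,-0.9,0,0],[-0.6,0.85,0.14,-0.9,0,0],[-0.6,0.85,0.14,-0.9,0,0]]

```text
clock: 9.8
tcp_pos: [0.5209, 0.2004, 0.3759]
tool_rot: [[-0.004, -0.949, 0.315], [-0.001, 0.315, 0.949], [-1.0, 0.003, -0.002]]
wrist_force: [0.3, 0.4, 0.3]
finger_gap: 0.0858
```

Emit:
carry_out:
  commands:
    - [[0,0.72,0.6,-0.87,0,0],[0,0.72,0.6,-0.87,0,0],[0,0.72,0.6,-0.87,0,0],[0,0.72,0.6,-0.87,0,0],[0,0.72,0.6,-0.87,0,0]]

```text
clock: 10.3
tcp_pos: [0.4712, 0.2793, 0.3769]
tool_rot: [[-0.002, -0.991, -0.132], [-0.001, -0.132, 0.991], [-1.0, 0.002, -0.001]]
wrist_force: [0.1, -0.1, 0.6]
finger_gap: 0.0849
```

Emit:
carry_out:
  commands:
    - [[0,0,0.2,-0.8,0,0],[0,0,0.2,-0.8,0,0],[0,0,0.2,-0.8,0,0],[0,0,0.2,-0.8,0,0],[0,0,0.2,-0.8,0,0]]

```text
clock: 10.8
tcp_pos: [0.4683, 0.2991, 0.3777]
tool_rot: [[-0.001, -0.852, -0.524], [-0.0, -0.524, 0.852], [-1.0, 0.001, 0.0]]
wrist_force: [-0.3, -0.4, -0.1]
finger_gap: 0.0856
```

Run:
```python
from plan import *; from fit import *
print(state(), r.read_state()['clock'],r.read_state()['joint_positions'])
c=cap('wrist'); save(c,'w5'); P=cloud(c)
print('hdl',circ(P[near(P,.47,.3645,.03,.14,.19)],.012),'ram',circ(P[near(P,.47,.3645,.03,.03,.12)],.017))
Q=P[near(P,.47,.3645,.02,.195,.21)];print('top',Q.mean(0) if len(Q) else 0)
hsv=cv2.cvtColor(c['pixels'],cv2.COLOR_RGB2HSV)
m=near(P,.47,.365,.07,.004,.014)&(hsv[...,1]>70); cs=cv2.convexHull(np.argwhere(m)[:,::-1].astype(np.int32))[:,0]; print('coaster',circ(plane(c,cs,.008),.048),len(cs))
w=[([.47,.3645,.33],141),([.47,.3645,.25],141),([.47,.3645,.154],141)]
plan([(p,down(y)) for p,y in w])
```

```text
(array([0.46834762, 0.29909403, 0.37774309]), array([[-7.93968523e-04, -8.51804901e-01, -5.23858550e-01],
       [-4.35398194e-04, -5.23858371e-01,  8.51805270e-01],
       [-9.99999590e-01,  9.04393638e-04,  4.50527410e-05]])) 10.8 [ 4.17358049e-01  2.76088546e-01  4.14786772e-01  1.71039686e+00
 -7.61924173e-05 -1.34016461e-01]
hdl (array([0.4694, 0.3661]), 0.0003, 273) ram (array([0.4694, 0.3661]), 0.0002, 360)
top [0.46827795 0.36445352 0.20157905]
coaster (array([0.4591, 0.369 ]), 0.0004, 28) 28
[0.479, -0.358, 0.546, -0.645, 0.0, -0.001] 
[0.8, -0.0, 0.0, 0.0, 0.0, -0.0] 
[0.96, -0.0, -0.0, 0.0, 0.0, -0.0]
```

View pics/w5.png

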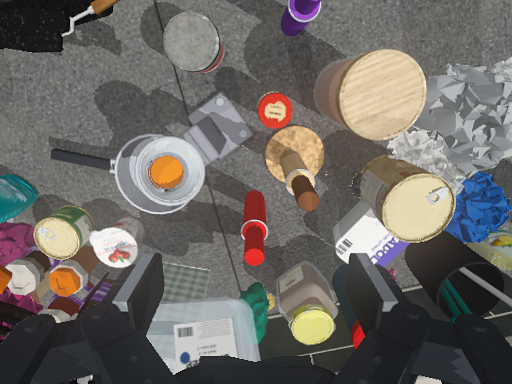

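The wrist view shows the pusher leaning away in perspective from (285,155) to (308,200), the coaster at (295,153), the barrel mouth at (166,172) and the pan below it. I'll check neighbours near the grasp height, refine the mouth, then grasp.

Run:
```python
from plan import *; from fit import *
c=cap('wrist'); P=cloud(c); hsv=cv2.cvtColor(c['pixels'],cv2.COLOR_RGB2HSV)
A=np.r_[P.reshape(-1,3),cloud(dict(np.load('scene.npz'))).reshape(-1,3)]
yaw=np.radians(141);zz=np.array([np.cos(yaw),np.sin(yaw)]);yy=np.array([-zz[1],zz[0]])
d=A[:,:2]-[.47,.3655]; a=d@zz;b=d@yy
m=(abs(a)<.085)&(abs(b)<.05)&(A[:,2]>.12)&(A[:,2]<.34)&(np.hypot(a,b)>.025); print('near',np.round(np.c_[a,b,A[:,2]][m][::10],3).tolist()[:12],m.sum())
m=near(P,.525,.225,.055,.14,.215)&(hsv[...,1]<60)
cs=max(cv2.findContours(m.astype(np.uint8),0,1)[0],key=cv2.contourArea)[:,0]; Q=P[cs[:,1],cs[:,0]]
for _ in range(5):
    o=Q.mean(0);v=np.linalg.svd(Q-o)[2]; e=abs((Q-o)@v[2]); Q=Q[e<max(2*e.std(),.002)]
n=v[2]*np.sign(v[2][2]); cc=circ((Q-o)@v[:2].T); print('rim',n,np.degrees(np.arccos(n[2])),o+cc[0][:2]@v[:2],cc)
plan([(p,down(y)) for p,y in [([.47,.3655,.33],141)]])
```

```text
near [[0.072, 0.049, 0.122], [0.075, 0.046, 0.127], [0.076, 0.05, 0.167], [0.077, 0.042, 0.126], [0.078, 0.048, 0.167], [0.074, 0.045, 0.15], [0.081, 0.045, 0.165], [0.075, 0.046, 0.167], [0.076, 0.043, 0.153], [0.083, 0.043, 0.167], [0.082, 0.042, 0.168], [0.083, 0.04, 0.167]] 1120
rim [-0.48076693  0.20275197  0.85308546] 31.451136515173364 [0.52163087 0.22630036 0.18336423] (array([ 0.    , -0.0011,  0.0371]), 0.0004, 191)
[0.48, -0.364, 0.552, -0.642, 0.0, -0.001]
```

Emit:
carry_out:
  commands:
    - [[0.48,-0.364,0.552,-0.642,0,0],[0.48,-0.364,0.552,-0.642,0,0],[0.48,-0.364,0.552,-0.642,0,0],[0.48,-0.364,0.552,-0.642,0,0],[0.48,-0.364,0.552,-0.642,0,0]]

```text
clock: 11.4
tcp_pos: [0.4694, 0.3658, 0.3306]
tool_rot: [[0.0, -0.628, -0.779], [0.0, -0.779, 0.628], [-1.0, -0.0, -0.0]]
wrist_force: [1.3, -0.0, 0.2]
finger_gap: 0.0858
```

Emit:
carry_out:
  commands:
    - [[0.4,0,0,0,0,0],[0.8,0,0,0,0,0],[0.9,0,0,0,0,0],[0.9,0,0,0,0,0]]

```text
clock: 11.8
tcp_pos: [0.4691, 0.3653, 0.2401]
tool_rot: [[-0.001, -0.627, -0.779], [-0.001, -0.779, 0.627], [-1.0, 0.002, 0.001]]
wrist_force: [0.6, -0.0, 0.0]
finger_gap: 0.0851
```

Run:
```python
from plan import *
print(state(), r.read_state()['wrist_force'])
plan([(p,down(y)) for p,y in [([.47,.3655,.154],141)]])
```

```text
(array([0.46906278, 0.36532194, 0.24010496]), array([[-1.44494620e-03, -6.26562001e-01, -7.79370240e-01],
       [-8.51914330e-04, -7.79369999e-01,  6.26563388e-01],
       [-9.99998593e-01,  1.56930706e-03,  5.92370574e-04]])) [ 0.57194479 -0.04835508  0.03175677]
[0.861, -0.009, -0.007, 0.007, 0.001, -0.003]
```

Emit:
carry_out:
  commands:
    - [[0.4,0,0,0,0,0],[0.86,0,0,0,0,0],[0.86,0,0,0,0,0],[0.86,0,0,0,0,0]]

```text
clock: 12.2
tcp_pos: [0.4702, 0.3664, 0.1568]
tool_rot: [[0.002, -0.625, -0.78], [0.001, -0.78, 0.625], [-1.0, -0.002, -0.001]]
wrist_force: [0.5, 0.2, 0.5]
finger_gap: 0.0855
```

Emit:
carry_out:
  commands:
    - [[0,0,0,0,0,0],[0,0,0,0,0,0],[0,0,0,0,0,0],[0,0,0,0,0,0],[0,0,0,0,0,0],[0,0,0,0,0,0],[0,0,0,0,0,0],[0,0,0,0,0,0]]
  hand: 1
  force: 90

```text
clock: 13.0
tcp_pos: [0.4697, 0.3662, 0.1553]
tool_rot: [[0.002, -0.625, -0.781], [0.001, -0.781, 0.625], [-1.0, -0.002, -0.001]]
wrist_force: [0.4, 0.0, 6.4]
finger_gap: 0.0221
```

Run:
```python
from plan import *
p,R=state(); s=r.read_state(); print(p,s['wrist_force'],s['joint_positions'])
M=np.array([.523,.226,.184]); a=np.radians(-22.6); t=np.radians(32)
ax=np.array([np.cos(a)*np.sin(t),np.sin(a)*np.sin(t),-np.cos(t)])
L=p[2]-.008; print('foot->tcp',L)
T=Ro.align_vectors([ax],[[0,0,-1]])[0].as_matrix()
Rt=T@down(141)
half=Ro.from_rotvec(Ro.from_matrix(T).as_rotvec()*.5).as_matrix()@down(141)
pre=M-ax*(L+.03)
print('pre',pre,ax)
# lift vertically .13, move to robot side, tilt
w=[(p+[0,0,.1],down(141)),(p+[0,0,.2],down(141)),([.455,.32,.40],down(141)),([.44,.28,.39],half),(pre-ax*.03,Rt),(pre,Rt)]
plan(w)
```

```text
[0.46966024 0.36619205 0.15528063] [0.38187866 0.00835604 6.38385338] [ 5.21451337e-01  3.64844085e-01 -1.90759346e-02  1.18517487e+00
 -1.08794631e-04 -3.74239895e-01]
foot->tcp 0.14728063062171104
pre [0.43626955 0.2621024  0.3343425 ] [ 0.48922688 -0.20364549 -0.8480481 ]
[-1.0, -0.002, -0.001, 0.011, -0.001, 0.003] 
[-1.0, 0.0, 0.0, -0.0, -0.0, -0.0] 
[-0.447, 0.452, -0.177, -0.0, -0.0, -0.0] 
[0.1, 0.405, -0.135, -0.0, 0.511, -0.151] 
[0.256, 0.23, 0.144, -0.0, 0.512, -0.15] 
[0.3, -0.0, -0.0, -0.0, -0.0, -0.0]
```

Emit:
carry_out:
  commands:
    - [[-0.3,0,0,0,0,0],[-0.7,0,0,0,0,0],[-1,0,0,0,0,0],[-1,0,0,0,0,0]]

```text
clock: 13.4
tcp_pos: [0.4703, 0.3667, 0.2587]
tool_rot: [[0.006, -0.625, -0.781], [0.003, -0.781, 0.625], [-1.0, -0.006, -0.002]]
wrist_force: [0.2, 0.4, -1.9]
finger_gap: 0.0224
```

Emit:
carry_out:
  commands:
    - [[-0.4,0,0,0,0,0],[-0.8,0,0,0,0,0],[-1,0,0,0,0,0],[-1,0,0,0,0,0]]

```text
clock: 13.8
tcp_pos: [0.4698, 0.3663, 0.3564]
tool_rot: [[0.003, -0.625, -0.781], [0.002, -0.781, 0.625], [-1.0, -0.004, -0.001]]
wrist_force: [0.6, 0.3, -1.4]
finger_gap: 0.0222
```

Emit:
carry_out:
  commands:
    - [[-0.2,0.2,-0.08,0,0,0],[-0.45,0.45,-0.18,0,0,0],[-0.45,0.45,-0.18,0,0,0],[-0.45,0.45,-0.18,0,0,0]]

```text
clock: 14.2
tcp_pos: [0.4553, 0.3194, 0.3984]
tool_rot: [[-0.0, -0.626, -0.78], [-0.0, -0.78, 0.626], [-1.0, 0.0, 0.0]]
wrist_force: [-0.0, 0.5, -0.9]
finger_gap: 0.022
```

Emit:
carry_out:
  commands:
    - [[0.05,0.2,-0.07,0,0.25,-0.08],[0.1,0.4,-0.135,0,0.511,-0.151],[0.1,0.4,-0.135,0,0.511,-0.151],[0.1,0.4,-0.135,0,0.511,-0.151]]

```text
clock: 14.6
tcp_pos: [0.4394, 0.2805, 0.388]
tool_rot: [[0.253, -0.614, -0.748], [-0.104, -0.786, 0.61], [-0.962, -0.076, -0.262]]
wrist_force: [0.0, -0.2, -0.7]
finger_gap: 0.0223
```

```bash
cat > bar.py <<'E'
from plan import *
M=np.array([.523,.226,.184]); a=np.radians(-22.6); t=np.radians(32)
ax=np.array([np.cos(a)*np.sin(t),np.sin(a)*np.sin(t),-np.cos(t)])
Rt=Ro.align_vectors([ax],[[0,0,-1]])[0].as_matrix()@down(141)
E
python3 - <<'E'
from bar import *
p,R=state(); s=r.read_state(); print(p,s['wrist_force'],s['joint_positions'],s['finger_gap'])
pre=M-ax*(.1473+.03); plan([(pre-ax*.03,Rt),(pre,Rt)])
E
```

```text
[0.43943502 0.28049815 0.38804842] [ 0.03245777 -0.1702761  -0.71353911] [ 0.53061507  0.10348605  0.18765851  1.48463479 -0.219101   -0.38559903] 0.022346485363816043
[0.239, 0.228, 0.133, 0.013, 0.518, -0.148] 
[0.3, -0.0, -0.0, 0.0, -0.0, 0.0]
```

Emit:
carry_out:
  commands:
    - [[0.12,0.11,0.07,0,0.26,-0.07],[0.24,0.23,0.13,0.01,0.518,-0.148],[0.24,0.23,0.13,0.01,0.518,-0.148],[0.24,0.23,0.13,0.01,0.518,-0.148],[0.24,0.23,0.13,0.01,0.518,-0.148]]

```text
clock: 15.1
tcp_pos: [0.4247, 0.2686, 0.3622]
tool_rot: [[0.492, -0.589, -0.641], [-0.202, -0.793, 0.574], [-0.847, -0.153, -0.509]]
wrist_force: [1.0, -0.3, -2.0]
finger_gap: 0.0222
```

Emit:
carry_out:
  commands:
    - [[0.15,0,0,0,0,0],[0.3,0,0,0,0,0],[0.3,0,0,0,0,0],[0.3,0,0,0,0,0]]

```text
clock: 15.5
tcp_pos: [0.439, 0.2615, 0.3365]
tool_rot: [[0.491, -0.591, -0.64], [-0.204, -0.793, 0.574], [-0.847, -0.151, -0.51]]
wrist_force: [0.2, -0.3, -2.7]
finger_gap: 0.022
```

Run:
```python
from bar import *; from fit import *
p,R=state(); s=r.read_state(); print(p,s['wrist_force'],s['joint_positions'])
print('axis err deg',np.degrees(np.arccos(R[:,0]@ax)),'lateral mm',1e3*((M-p)-ax*((M-p)@ax)),'foot gap',(M-p)@ax-.1473)
ims=[]
for n in ['scene','side','wrist']:
    c=cap(n); save(c,n+'6'); ims.append(c['pixels'][...,::-1]); P=cloud(c)
    d=P-p; s_=d@ax; rad=np.linalg.norm(d-s_[...,None]*ax,axis=-1)
    m=(s_>.045)&(s_<.135)&(rad<.03); Q=P[m]   # ram pts
    if len(Q)<30: print(n,'few',len(Q)); continue
    e1=np.cross(ax,[0,0,1]);e1/=np.linalg.norm(e1);e2=np.cross(ax,e1)
    f=lambda q:np.hypot((Q-p)@e1-q[0]-q[2]*s_[m],(Q-p)@e2-q[1]-q[3]*s_[m])-.017
    o=least_squares(f,[0,0,0,0],loss='soft_l1',f_scale=.001); q=o.x
    print(n,len(Q),'ram offset at foot mm',1e3*(q[0]+q[2]*.147),1e3*(q[1]+q[3]*.147),'at tcp',1e3*q[:2],'rms',np.std(o.fun))
a=cv2.resize(ims[0][80:300,150:360],None,fx=1.9,fy=1.9,interpolation=2); b=cv2.resize(ims[1][100:320,150:360],None,fx=1.9,fy=1.9,interpolation=2)
cv2.imwrite('pics/m6.png',np.hstack([a,b])[:, :800])
```

```text
[0.43900317 0.26146548 0.33652093] [ 0.21201896 -0.26561328 -2.70966038] [ 0.63685189 -0.00357409 -0.15068556  1.11122376 -0.47375021 -0.32737955]
axis err deg 0.13850070281915416 lateral mm [-2.91968964  0.71438119 -1.85587488] foot gap 0.030360973633022426
scene 108 ram offset at foot mm 0.6964296616478667 -3.0561105022093513 at tcp [ 0.78500494 -1.78247391] rms 0.00023416448355603688
side 349 ram offset at foot mm 0.9359271713933709 0.5924380138701586 at tcp [0.61362243 1.43047483] rms 0.0009347442770679274
wrist 1388 ram offset at foot mm 0.05032863308444801 0.5039082274629887 at tcp [-0.06956854  1.16675212] rms 0.0002089475104037841
```

View pics/m6.png

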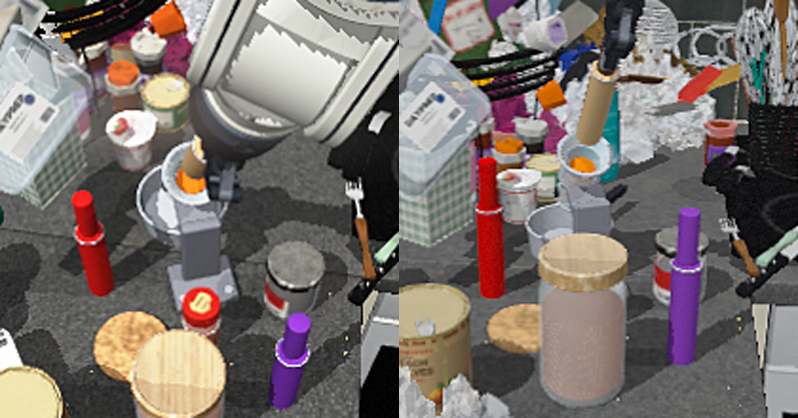

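The pusher hangs above the mouth in line with the bore: the ram is within about 3 mm, the foot 30 mm short of the rim, and the pan is below. I'll correct the lateral error and insert.

Run:
```python
from bar import *
f=lambda d:(M-ax*(.1473-d),Rt)
plan([f(-.01),f(.025)])
```

```text
[0.208, 0.011, 0.028, -0.002, -0.005, 0.004] 
[0.35, 0.0, -0.0, -0.0, 0.0, -0.0]
```

Emit:
carry_out:
  commands:
    - [[0,0.01,0.03,0,0,0],[0.1,0.01,0.03,0,0,0],[0.2,0.01,0.03,0,0,0],[0.2,0.01,0.03,0,0,0]]

```text
clock: 16.05
tcp_pos: [0.445, 0.2575, 0.3152]
tool_rot: [[0.49, -0.59, -0.642], [-0.205, -0.794, 0.573], [-0.847, -0.148, -0.51]]
wrist_force: [-0.7, -0.6, -1.8]
finger_gap: 0.0224
```

Emit:
carry_out:
  commands:
    - [[0.09,0,0,0,0,0],[0.18,0,0,0,0,0],[0.27,0,0,0,0,0],[0.35,0,0,0,0,0],[0.35,0,0,0,0,0]]

```text
clock: 16.55
tcp_pos: [0.4623, 0.2504, 0.286]
tool_rot: [[0.49, -0.59, -0.642], [-0.205, -0.793, 0.573], [-0.847, -0.149, -0.51]]
wrist_force: [0.4, 0.2, -1.5]
finger_gap: 0.0222
```

Run:
```python
from bar import *
p,R=state(); s=r.read_state(); print(p,s['wrist_force'],s['torque'])
print('axis err deg',np.degrees(np.arccos(R[:,0]@ax)),'lateral mm',1e3*((M-p)-ax*((M-p)@ax)),'foot depth',.1473-(M-p)@ax)
f=lambda d:(M-ax*(.1473-d),Rt)
plan([f(.06),f(.10)])
```

```text
[0.46234253 0.25038614 0.28595106] [ 0.37645864  0.18071778 -1.45407629] [ 0.22600052  0.64412289 -0.04117502]
axis err deg 0.11394478299742244 lateral mm [1.4117033  0.27548782 0.74823745] foot depth 0.02619920660968414
[0.338, -0.012, -0.011, 0.0, -0.003, -0.002] 
[0.4, 0.0, 0.0, 0.0, -0.0, 0.0]
```

Free so far. I'll push in steps, watching the force.

Emit:
carry_out:
  commands:
    - [[0.08,-0.01,-0.01,0,0,0],[0.16,-0.01,-0.01,0,0,0],[0.24,-0.01,-0.01,0,0,0],[0.32,-0.01,-0.01,0,0,0],[0.34,-0.01,-0.01,0,0,0]]

```text
clock: 17.05
tcp_pos: [0.4806, 0.2443, 0.2594]
tool_rot: [[0.492, -0.589, -0.641], [-0.204, -0.794, 0.573], [-0.846, -0.152, -0.511]]
wrist_force: [-5.3, -0.2, 6.6]
finger_gap: 0.0225
```

Run:
```python
from bar import *
p,R=state(); s=r.read_state(); print(s['wrist_force'],np.array(s['wrist_force'])@ax)
print('lateral mm',1e3*((M-p)-ax*((M-p)@ax)),'foot depth',.1473-(M-p)@ax)
```

```text
[-5.25807135 -0.21066257  6.60740137] -8.132883509840944
lateral mm [-0.88505998 -0.29102797 -0.44069269] foot depth 0.05888254594225198
```

Emit:
carry_out:
  commands:
    - [[0.06,0,0,0,0,0],[0.12,0,0,0,0,0],[0.18,0,0,0,0,0],[0.22,0,0,0,0,0],[0.22,0,0,0,0,0]]

```text
clock: 17.55
tcp_pos: [0.4913, 0.2396, 0.2405]
tool_rot: [[0.492, -0.589, -0.641], [-0.204, -0.794, 0.573], [-0.846, -0.151, -0.511]]
wrist_force: [-0.2, 0.8, -1.3]
finger_gap: 0.0218
```

Emit:
carry_out:
  commands:
    - [[0.05,0,0,0,0,0],[0.1,0,0,0,0,0],[0.15,0,0,0,0,0],[0.2,0,0,0,0,0],[0.2,0,0,0,0,0]]

```text
clock: 18.05
tcp_pos: [0.5008, 0.2353, 0.2227]
tool_rot: [[0.49, -0.59, -0.642], [-0.205, -0.794, 0.573], [-0.847, -0.149, -0.51]]
wrist_force: [0.1, 0.5, -1.3]
finger_gap: 0.0223
```

Run:
```python
from bar import *; from fit import *
p,R=state(); s=r.read_state(); print(s['wrist_force'],np.array(s['wrist_force'])@ax,s['clock'])
print('lateral mm',1e3*((M-p)-ax*((M-p)@ax)),'foot depth',.1473-(M-p)@ax)
ims=[]
for n in ['scene','side','wrist']:
    c=cap(n); P=cloud(c); hsv=cv2.cvtColor(c['pixels'],cv2.COLOR_RGB2HSV); save(c,n+'7')
    m=near(P,.594,.197,.07,.0,.2)&(hsv[...,0]>5)&(hsv[...,0]<22)&(hsv[...,1]>170)
    Q=P[m]; print(n,len(Q),Q.mean(0) if len(Q) else '',Q[:,2].max() if len(Q) else '')
```

```text
[ 0.1365711   0.46670151 -1.27492551] 1.0529707444768757 18.05
lateral mm [-0.07635115 -0.05432478 -0.03100064] foot depth 0.10171014580638384
scene 9 [0.58536351 0.2124991  0.08848212] 0.1677151038241549
side 68 [0.5937397  0.20614055 0.04225818] 0.06228720227439344
wrist 91 [0.57712596 0.18958825 0.02575977] 0.05110733987004673
```

Run:
```python
import cv2,numpy as np
a=cv2.imread('pics/side7.png')[150:290,210:350]; b=cv2.imread('pics/wrist7.png')
cv2.imwrite('pics/m7.png',np.hstack([cv2.resize(a,(384,384),interpolation=2),b[:,:416]]))
```

```text
(no output)
```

View pics/m7.png

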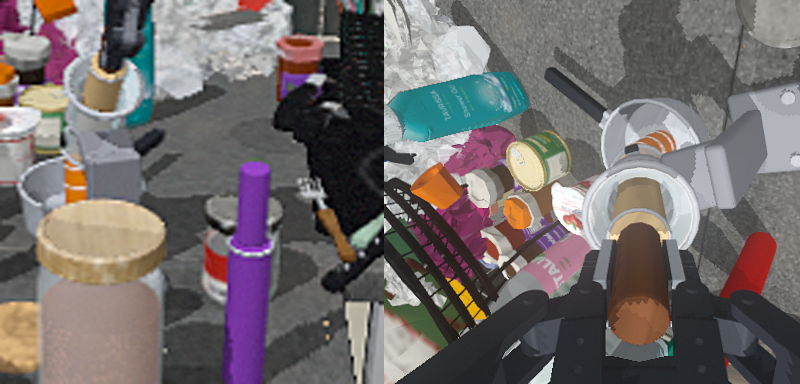

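The orange piston is standing in the pan in both views: side at about (75,180), wrist at about (655,140). The ram still fills the mouth. Now retract along the bore.

Emit:
carry_out:
  commands:
    - [[-0.2,0,0,0,0,0],[-0.4,0,0,0,0,0],[-0.6,0,0,0,0,0],[-0.8,0,0,0,0,0],[-1,0,0,0,0,0],[-1,0,0,0,0,0]]

```text
clock: 18.8
tcp_pos: [0.4517, 0.2569, 0.3108]
tool_rot: [[0.494, -0.588, -0.64], [-0.202, -0.794, 0.573], [-0.845, -0.154, -0.511]]
wrist_force: [-0.4, 0.8, -1.4]
finger_gap: 0.0221
```

Emit:
carry_out:
  commands:
    - [[-0.3,0,0,0,0,0],[-0.6,0,0,0,0,0],[-0.6,0,0,0,0,0],[-0.6,0,0,0,0,0]]

```text
clock: 19.2
tcp_pos: [0.4225, 0.2685, 0.3585]
tool_rot: [[0.491, -0.589, -0.642], [-0.204, -0.794, 0.573], [-0.847, -0.151, -0.51]]
wrist_force: [0.4, -0.7, -1.8]
finger_gap: 0.0224
```

Run:
```python
from bar import *; from fit import *
p,R=state(); s=r.read_state(); print(p,s['wrist_force'])
Q=None
for n in ['scene','side','wrist']:
    c=cap(n); P=cloud(c); hsv=cv2.cvtColor(c['pixels'],cv2.COLOR_RGB2HSV)
    m=near(P,.594,.197,.07,.0,.08)&(hsv[...,0]>5)&(hsv[...,0]<22)&(hsv[...,1]>170); Q=P[m]; print(n,len(Q),Q.mean(0) if len(Q) else '',Q[:,2].max() if len(Q) else '', 'pan',circ(P[near(P,.594,.197,.075,.036,.048)],None))
    m=near(P,.46,.369,.06,.004,.014)&(hsv[...,1]>70)
    if m.sum()>300:
        cs=cv2.convexHull(np.argwhere(m)[:,::-1].astype(np.int32))[:,0]; print('coaster',circ(plane(c,cs,.008),.048))
half=Ro.from_matrix(Rt)*1
q=Ro.from_matrix(R); D=Ro.from_matrix(down(141)); h=(q*Ro.from_rotvec((q.inv()*D).as_rotvec()*.5)).as_matrix()
plan([([.44,.29,.39],h),([.455,.33,.39],down(141)),([.462,.368,.35],down(141)),([.462,.368,.26],down(141)),([.462,.368,.17],down(141))])
```

```text
[0.42245557 0.26849749 0.35845342] [ 0.37926173 -0.70186722 -1.83732453]
scene 83 [0.59425219 0.18862386 0.06371329] 0.06825019123213416 pan (array([0.5947, 0.1966, 0.0616]), 0.0015, 139)
coaster (array([0.46  , 0.3681]), 0.0031, 13)
side 64 [0.58863406 0.2097565  0.04913219] 0.06333995491921474 pan (array([0.6143, 0.2153, 0.0404]), 0.0161, 121)
coaster (array([0.4568, 0.3732]), 0.0013, 14)
wrist 192 [0.59222887 0.19879193 0.05442555] 0.06539560371340891 pan (array([0.5932, 0.1966, 0.0618]), 0.0123, 464)
coaster (array([0.4587, 0.3694]), 0.0006, 33)Traceback (most recent call last):
  File "<stdin>", line 10, in <module>
TypeError: Argument 'other' has incorrect type (expected scipy.spatial.transform._rotation.Rotation, got int)
```

Piston stands in the pan (top at 64 mm, near the pan's centre). Plan the return.

Run:
```python
from bar import *
p,R=state()
q=Ro.from_matrix(R); D=Ro.from_matrix(down(141)); h=(q*Ro.from_rotvec((q.inv()*D).as_rotvec()*.5)).as_matrix()
plan([([.44,.29,.39],h),([.455,.33,.39],down(141)),([.46,.369,.35],down(141)),([.46,.369,.26],down(141))])
```

```text
[-0.234, -0.328, -0.152, -0.0, -0.513, 0.149] 
[-0.005, -0.405, 0.134, 0.0, -0.514, 0.15] 
[0.4, -0.335, 0.207, 0.0, 0.0, -0.0] 
[0.9, 0.0, -0.0, 0.0, 0.0, -0.0]
```

Emit:
carry_out:
  commands:
    - [[-0.12,-0.16,-0.08,0,-0.25,0.07],[-0.234,-0.328,-0.152,0,-0.513,0.149],[-0.234,-0.328,-0.152,0,-0.513,0.149],[-0.234,-0.328,-0.152,0,-0.513,0.149]]

```text
clock: 19.75
tcp_pos: [0.4413, 0.2898, 0.39]
tool_rot: [[0.256, -0.62, -0.741], [-0.108, -0.78, 0.616], [-0.961, -0.078, -0.267]]
wrist_force: [-0.4, 0.8, -1.8]
finger_gap: 0.0221
```

Emit:
carry_out:
  commands:
    - [[0,-0.2,0.07,0,-0.25,0.07],[-0.005,-0.405,0.134,0,-0.514,0.15],[-0.005,-0.405,0.134,0,-0.514,0.15],[-0.005,-0.405,0.134,0,-0.514,0.15]]

```text
clock: 20.15
tcp_pos: [0.4552, 0.3301, 0.3894]
tool_rot: [[0.0, -0.629, -0.777], [-0.002, -0.777, 0.629], [-1.0, 0.001, -0.001]]
wrist_force: [-0.5, -0.7, -0.4]
finger_gap: 0.0222
```

Emit:
carry_out:
  commands:
    - [[0.2,-0.17,0.1,0,0,0],[0.4,-0.335,0.207,0,0,0],[0.4,-0.335,0.207,0,0,0],[0.4,-0.335,0.207,0,0,0]]

```text
clock: 20.55
tcp_pos: [0.4582, 0.3692, 0.3525]
tool_rot: [[0.003, -0.627, -0.779], [0.001, -0.779, 0.627], [-1.0, -0.002, -0.002]]
wrist_force: [0.3, -0.4, -1.0]
finger_gap: 0.0223
```

Emit:
carry_out:
  commands:
    - [[0.3,0,0,0,0,0],[0.6,0,0,0,0,0],[0.9,0,0,0,0,0],[0.9,0,0,0,0,0],[0.9,0,0,0,0,0]]

```text
clock: 21.05
tcp_pos: [0.4597, 0.3691, 0.2638]
tool_rot: [[0.004, -0.629, -0.777], [0.002, -0.777, 0.629], [-1.0, -0.004, -0.002]]
wrist_force: [-0.3, 0.4, -0.9]
finger_gap: 0.0224
```

Run:
```python
from bar import *; from fit import *
p,R=state(); print(p,r.read_state()['wrist_force'])
for n in ['scene','side','wrist']:
    c=cap(n); P=cloud(c)
    m=near(P,p[0],p[1],.03,p[2]-.145,p[2]-.03); Q=P[m]
    if len(Q)<40: print(n,'few'); continue
    dz=Q[:,2]-p[2]
    f=lambda q:np.hypot(Q[:,0]-q[0]-q[2]*dz,Q[:,1]-q[1]-q[3]*dz)-.017
    q=least_squares(f,[p[0],p[1],0,0],loss='soft_l1',f_scale=.001).x; print(n,len(Q),q,'foot',q[:2]-.147*q[2:],'zmin',Q[:,2].min())
plan([([.46,.369,.165],down(141)),([.46,.369,.1553],down(141))])
```

```text
[0.45972067 0.3691202  0.26381297] [-0.31865199  0.35292408 -0.89818295]
scene 456 [ 0.4612955   0.36814945 -0.00711966  0.00718033] foot [0.46234209 0.36709394] zmin 0.1188267044679292
side 715 [ 4.59642761e-01  3.69115425e-01 -5.20786066e-03  3.19562388e-04] foot [0.46040832 0.36906845] zmin 0.11900085255845116
wrist 1908 [ 0.45997631  0.37010991 -0.00615959 -0.00112615] foot [0.46088177 0.37027546] zmin 0.11892798765177592
[0.993, 0.015, 0.001, 0.001, -0.004, 0.011] 
[0.097, -0.0, 0.0, -0.0, 0.0, -0.0]
```

Pusher is upright to within 0.5°, over the coaster's centre. Lower gently.

Emit:
carry_out:
  commands:
    - [[0.3,0.01,0,0,0,0],[0.6,0.01,0,0,0,0],[0.85,0.01,0,0,0,0],[1.0,0.01,0,0,0,0],[1.0,0.01,0,0,0,0],[1.0,0.01,0,0,0,0]]

```text
clock: 21.8
tcp_pos: [0.4601, 0.3693, 0.1632]
tool_rot: [[0.003, -0.629, -0.777], [0.002, -0.777, 0.629], [-1.0, -0.004, -0.001]]
wrist_force: [0.6, 0.9, -1.7]
finger_gap: 0.0217
```

Emit:
carry_out:
  commands:
    - [[0.03,0,0,0,0,0],[0.06,0,0,0,0,0],[0.08,0,0,0,0,0],[0.08,0,0,0,0,0]]

```text
clock: 22.2
tcp_pos: [0.4601, 0.3694, 0.1553]
tool_rot: [[0.004, -0.629, -0.777], [0.003, -0.777, 0.629], [-1.0, -0.005, -0.001]]
wrist_force: [-1.4, -0.3, 6.7]
finger_gap: 0.0221
```

Contact at the same height as the original grasp. Release and withdraw upward.

Emit:
carry_out:
  commands:
    - [[0,0,0,0,0,0],[0,0,0,0,0,0],[0,0,0,0,0,0],[0,0,0,0,0,0],[0,0,0,0,0,0],[0,0,0,0,0,0]]
  hand: -1

```text
clock: 22.8
tcp_pos: [0.4595, 0.369, 0.1537]
tool_rot: [[0.002, -0.629, -0.777], [0.001, -0.777, 0.629], [-1.0, -0.002, -0.0]]
wrist_force: [-1.0, 0.1, 1.0]
finger_gap: 0.0855
```

Emit:
carry_out:
  commands:
    - [[-0.2,0,0,0,0,0],[-0.6,0,0,0,0,0],[-1,0,0,0,0,0],[-1,0,0,0,0,0]]

```text
clock: 23.2
tcp_pos: [0.4607, 0.3697, 0.2593]
tool_rot: [[0.009, -0.629, -0.777], [0.006, -0.777, 0.629], [-1.0, -0.01, -0.003]]
wrist_force: [0.2, 0.4, -0.0]
finger_gap: 0.0854
```

Emit:
carry_out:
  commands:
    - [[-0.5,0.4,0,0,0,0],[-1,0.8,0,0,0,0],[-1,0.8,0,0,0,0],[-1,0.8,0,0,0,0],[-1,0.8,0,0,0,0],[-1,0.8,0,0,0,0]]

```text
clock: 23.8
tcp_pos: [0.409, 0.3067, 0.3522]
tool_rot: [[-0.0, -0.629, -0.777], [0.001, -0.777, 0.629], [-1.0, -0.0, 0.0]]
wrist_force: [-0.4, -0.1, -0.8]
finger_gap: 0.0854
```

Run:
```python
from fit import *
print(r.read_state()['tcp_pos'],r.read_state()['wrist_force'])
for n in ['scene','side','wrist']:
    c=cap(n); P=cloud(c); save(c,n+'9'); hsv=cv2.cvtColor(c['pixels'],cv2.COLOR_RGB2HSV)
    print(n,'pusher',circ(P[near(P,.46,.369,.04,.03,.12)],.017),'hdl',circ(P[near(P,.46,.369,.03,.145,.195)],.012))
    m=near(P,.594,.197,.07,.055,.08)&(hsv[...,0]>5)&(hsv[...,0]<22)&(hsv[...,1]>150); print(' piston top',m.sum(),P[m].mean(0),' pan',circ(P[near(P,.594,.197,.075,.036,.048)]))
```

```text
[0.4090032  0.30668466 0.352218  ] [-0.43303708 -0.10766531 -0.77736604]
scene pusher (array([0.4622, 0.3674]), 0.0009, 263) hdl (array([0.4626, 0.3679]), 0.0007, 137)
 piston top 0 [nan nan nan]  pan (array([0.5949, 0.1967, 0.0615]), 0.0052, 162)
side pusher (array([0.4603, 0.3689]), 0.0013, 489) hdl (array([0.4603, 0.369 ]), 0.0013, 209)
 piston top 25 [0.58945963 0.20933637 0.06070723]  pan (array([0.6152, 0.1958, 0.0385]), 0.0185, 93)
wrist pusher (array([0.4606, 0.3697]), 0.0003, 505) hdl (array([0.4606, 0.3698]), 0.0003, 403)
 piston top 352 [0.59166037 0.19959363 0.06298594]  pan (array([0.5931, 0.1918, 0.0582]), 0.0105, 708)<stdin>:6: RuntimeWarning: Mean of empty slice.
  ret = um.true_divide(
```

View pics/scene9.png

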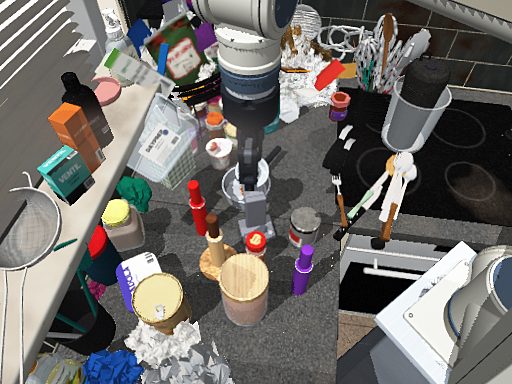

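The scene view shows the wooden pusher upright on its coaster at (213,240) and the visible bystanders in place. The arm hides the piston in this view, but the wrist and side cameras place it in the pan. Handing in.

```bash
python3 -c "
from bench import r
print(r.finish_job(), r.read_state()['clock'])"
```

```text
the job is handed in; nothing more can be done
the job is handed in; nothing more can be done
```

I set the pan under the outlet and pushed the piston down the barrel with the wooden pusher; it dropped into the pan. I then stood the pusher back on its coaster and handed the job in at about 24 s. No verdict is reported.

**Last checks:**
- **Pan:** flat on the worktop, its centre about 1–3 mm from the drop spot in the last clear fits.
- **Piston:** standing in the pan, its top at about 63 mm and within about 15 mm of the pan's middle.
- **Pusher:** upright to well under 1°, about 2 mm from the coaster's centre. The gripper was open and clear of everything.

**Checks that failed or disagreed:**
- The arm hid the piston from the scene camera in the last view, so its position there rests on the wrist and side cameras.
- The side camera's pan fits (about 20 mm off) and the last wrist fit (about 5 mm off) were spoiled by the piston or the barrel in view.
- I saw no sign of a bystander moving, but I did not measure them again at the end. In the last scene view the arm hid the bottle and partly hid the tin.
- I never read the contact force at the moment the piston passed the outlet. The last pushing force I read was about 8 N, with the foot 59 mm deep.

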